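Tip the well plate to the marker on the spring tilt stand

TASK

Tip the lidded well plate that stands on the spring tilt stand: with a fingertip press slowly down on the round rubber finger pad at the carrier's corner until the pointer comes into line with the marker clipped on the scale, without going past it, and hold it there for two seconds. Then ease the carrier slowly back up to its rest, not letting it snap, and take the hand away. Do not touch the plate itself or lift anything, and leave the marker and the other things on the bench where they are.

Things in the scene. Friction and masses are not known exactly. Their poses are not given: they have to be found in the camera images.
- stand: tilt stand fixed to the bench: grey base 190 x 210 x 14 mm, two cheeks carrying a hinge shaft along its y at x = +60, z = 75 mm. Origin: on the bench under the tray, z up. Aluminium carrier tray, 148 mm along y, reaches from the shaft to the stand's -x. Arched white scale band (y = 100 to 138 mm, radius 137 mm about the shaft, top 212 mm high, a line every 5 degrees, read from above) on the +y side
- carrier (a joint): tilt of the sprung carrier and its pointer about the shaft, rad: 0 at rest (tray level, springs hold it on its upper stop), grows as the pad goes down, hard stop 0.38. Moving off the rest takes about 2.5 N at the pad, at 0.30 rad about 8 N; let go, it snaps back hard. 13 mm/s at the pad is 0.1 rad/s
- pad_top (a point): centre of the top of the black rubber finger pad, 32 mm across (27 mm flat), on an ear at the carrier's corner at the stand's -x, -y; moves and tilts with the carrier. At rest 79 mm above the bench, 132 mm from the shaft, stand y = -84 mm; at tilt t about 132 mm x sin t lower. Clear above; the well plate's nearest edge is about 33 mm away, its lid 12 mm higher than the pad
- pointer_tip (a point): free end of the thin dark pointer (4 mm wide) that rises from the shaft on the stand's +y side and is bent over the inner half of the scale band; 140 mm from the shaft, stand y = 117 mm. Straight above the shaft at rest (zero line); moves to the stand's -x as the pad goes down
- marker_mid (a point): end of the marker facing the pointer tip across a 4 mm gap: a steel clip with a 10 mm wide bar over the outer half of the scale band; 140 mm from the shaft, stand y = 121 mm. Its z points outward from the shaft, its x back to the zero line. In line means the pointer ends within the 10 mm width of the bar
- marker (a joint): angle at which the marker is clipped (held by friction), rad, zero and direction as joint carrier: pointer and marker are in line when the two values are equal (1 mm on the scale is 0.0071 rad). 0.14 to 0.30, different every time
- well_plate: lidded white six-well plate, 85.5 (x) x 127.8 (y) x 20 mm, lying loose in the tray between 7 mm lips; not to be touched by the robot. Origin: centre of underside, 71 mm above the bench, at stand x = -2 mm, y = 0
- tube_rack: blue plastic rack of micro tubes, 226 x 68 x 26 mm (tubes to 39 mm), long along its x; bystander. Origin: centre of underside
- pipette_a: micropipette lying on the bench, 240 x 26 mm, 35 mm high, long along its x, blue-grey shaft; bystander. Origin: centre of underside
- pipette_b: micropipette like the other, grey shaft; bystander. Origin: centre of underside
- bulb: grey rubber pipette bulb lying on its side, 94 mm long, 54 mm thick; bystander. Origin: on the bench below its middle
- white_tray: shallow white tray 130 x 200 x 28 mm; bystander. Origin: centre of underside
- flask: conical glass flask, 82 mm across the foot, 116 mm high; bystander. Origin: centre of underside
- dishes: stack of three petri dishes, 92 mm across, 45 mm high; bystander. Origin: centre of underside
- pen: pen 134 mm long lying along its y, 15 mm high; bystander. Origin: centre of underside

How it is judged:
By the outcome, as a careful person would: the job done as asked, in the order asked, and still so for the second after the job is handed in, with the robot touching nothing.
It also fails if it takes over 42 s, if anything falls off the work surface, if the arm or the gripper's body presses on something with over 40 N, if the wrist force passes 120 N, or if a joint passes its speed limit or range.

ROBOT

A 7-joint arm with a two-finger parallel gripper is mounted at the origin on the work surface. World frame = base frame: x ahead of the robot, y to its left, z up, the work surface at z = 0. Lengths are in mm, angles in rad, forces in N, time in s.
With the tool pointing down it reaches from about 350 to 900 mm from the base axis. Payload 19.9 kg.
Tool frame: the origin (TCP) lies at the very end of the fingers, on their centre line; the grasp point (between the pads) lies 19 mm behind it; z points along the fingers, y is the direction in which the jaws open and shut (so a half turn about z gives the same grasp; the last joint's range is limited). The gripper opens to 85 mm and grips with 20 to 120 N. Pads are 22 mm wide; open, the fingers measure 114 mm over their backs; the gripper's body (76 mm by 85 mm) begins 54 mm behind the grasp point. The pads swing forward as they close: fully open they stand 13 mm farther back than shut.
Start: joints at [-1.19, 0.417, -0.01, 1.614, 0.005, 1.111, -0.053], TCP at [256.435, 569.95, 231.26] pointing down, gripper open.
Joint ranges: [-2.81, 2.81], [-0.39, 2.02], [-1.27, 1.25], [0.06, 2.57], [-1.19, 4.33], [0.19, 2], [-2.82, 2.82]. Speed limits (rad/s): [1.89, 1.89, 2.39, 2.39, 3.01, 3.01, 3.01].

INTERFACE

Orientations are given as a rotation vector (axis times angle).
In Python, from plant import * gives the robot as it stands.
- The arm moves only by the tool carry_out, never from a script. Its argument "series" is one flat list of numbers, 7 for each row, row after row: the shift along the world's x, y, z in mm, then the turn, a rotation vector about the world's x, y, z in rad, then the finger opening in mm, from 0 to 85.4. A call has 1 to 12 rows; each row is the pose to reach, as a shift and turn from the pose commanded when the call began; what a row does not reach only later rows make up. A row lasts 1/10 s, in which the tool goes at most 50 mm and 8.59 degrees, less where a joint would pass 70% of its speed; a pose out of reach is approached as far as the arm can. A call with a gripper value outside its range is refused whole. The fingers move at their own pace and stop on an object; "force" is the grip in N (left out, the last holds). Time passes only in rows, so rows that repeat a pose let the fingers close. It gives the time, the measured TCP pose, the force and the opening at its end, in the units of the state.
- observe(): the state, without advancing time (a new reading comes with each control period).
- grab_frame(name): name is "scene" or "top"; returns a dict with "color" (480x640x3 uint8, red, green, blue), "vfov" (degrees; the focal length in pixels is half the picture's height over the tangent of half this angle, whatever the lens; pixels are square), "cx", "cy" (the principal point, pixels), "xyz" and "attitude" of the camera in the world. Camera axes: x right, y down, z forward; pixel columns grow to the right and rows downward; lengths in mm; the calibration is good to about 2 mm. A picture is of the moment at which its call begins. There is no depth.
- hand_in(): hands the job in, once; it reports no verdict.
Trained networks look in a picture, given as the dict that the camera call returned (one of the last four; its "shot" number tells which), for a name from the list of things; names that differ only in an ending like _2 or _b are one class to them, and where a whole thing is asked for, a point or a joint stands for the part that bears it (a point fixed in the world has none). Each returns a list of dicts, best first, with "score" (0 to 1); they miss things now and then, are a little off and sometimes report something else, mostly with a low value. They report only what shows in the picture. A call takes as long as a camera call.
- find_in(target, picture): "at" ([x, y, z] in mm, in world coordinates, good to about 4 mm: the middle of the surface that is visible of it).
- masks_of(target, picture): "pixels" (480x640 bool, what is visible of it).
- landmark_of(target, picture): "at" ([x, y, z] in mm, in world coordinates, good to about 4 mm: a listed point, or the origin of a listed thing).
The state is a dict: "time_s": time; "q": joint angles; "joint_velocities": joint speeds; "effort": joint torques, N m; "tcp_pos": TCP position; "ee_rot": TCP orientation; "force": force on the tool from outside, world axes, zero at the start; "wrist_torque": the same for the moment, N m; "gripper_width": finger opening in mm.
Only numpy, scipy, OpenCV 4.12 (cv2) and the standard library are available. Lean on these libraries where they do the work, as an engineer would, in place of code of your own. Each camera call takes 0.05 s, during which the arm holds its last target.

## Working session

There is one attempt and no reset: what is moved stays moved. The work goes in short steps, Python scripts to look and compute and a tool call to move; the robot and the scene stay as the last step left them, time stands still between calls to the robot, and variables do not carry over. Pictures are saved under pics/ and viewed, and the job is handed in when it is done.

Besides the shell and the picture viewer there is one more tool, called after "Call:" as name(argument=value, ...), one argument or row to a line, values as JSON. carry_out: Moves the arm, as the interface text tells. Its arguments: {"type":"object","properties":{"series":{"type":"array","items":{"type":"number"}},"force":{"type":"number"}},"required":["series"]}

```bash
mkdir -p pics; ls; python3 - <<'E'
from plant import *
import cv2
s=observe(); print(s['time_s'],s['tcp_pos'],s['ee_rot'],s['force'],s['gripper_width'])
for n in('scene','top'):
    f=grab_frame(n); cv2.imwrite(f'pics/a_{n}.png',f['color'][:,:,::-1]); print(n,f['vfov'],f['cx'],f['cy'],f['xyz'],f['attitude'])
    for t in('stand','pad_top','pointer_tip','marker_mid','well_plate'):
        try: print(t,[(r['at'],r['score']) for r in landmark_of(t,f)[:2]])
        except Exception as e: print(t,e)
E
```

```text
pics
0.0 [256.30816623 569.62454048 230.64868266] [-6.59069349e-01 -3.07152003e+00  2.00223329e-03] [ 0.02090244 -0.90281156  0.26476867] 85.53971964051586
scene 47.967458982993335 321.62898481346855 241.12353617964715 [1218.57999298 -485.25964693  862.22456783] [-2.07826942 -1.08303941  0.47005623]
stand [([578.9, -31.0, -4.6], 0.92)]
pad_top [([535.3, -136.7, 77.0], 0.93)]
pointer_tip [([591.2, 102.8, 210.2], 0.83)]
marker_mid [([573.0, 96.0, 216.6], 0.4)]
well_plate [([573.6, -30.9, 69.3], 0.57)]
top 51.72266023093429 320.2352617500599 239.91500735120812 [ 456.98396245    1.92344935 1277.90972558] [-2.21722224  2.15743685 -0.12756067]
stand [([607.6, -383.2, -0.2], 0.69), ([538.5, -138.3, 80.6], 0.44)]
pad_top [([541.0, -141.9, 81.6], 0.63)]
pointer_tip []
marker_mid [([567.3, 95.6, 212.6], 0.58)]
well_plate []
```

View pics/a_scene.png

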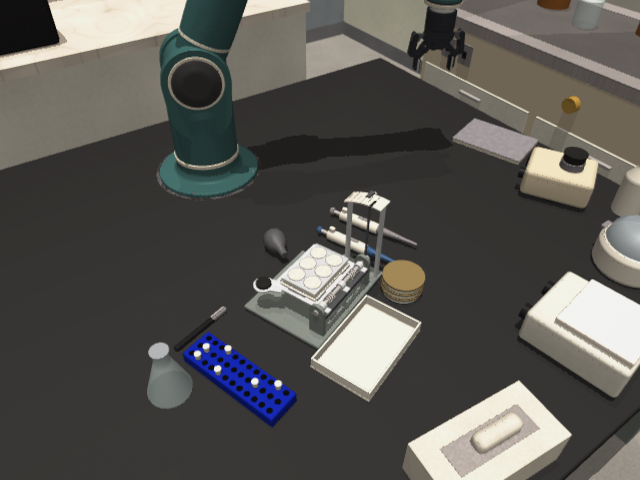

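View pics/a_top.png

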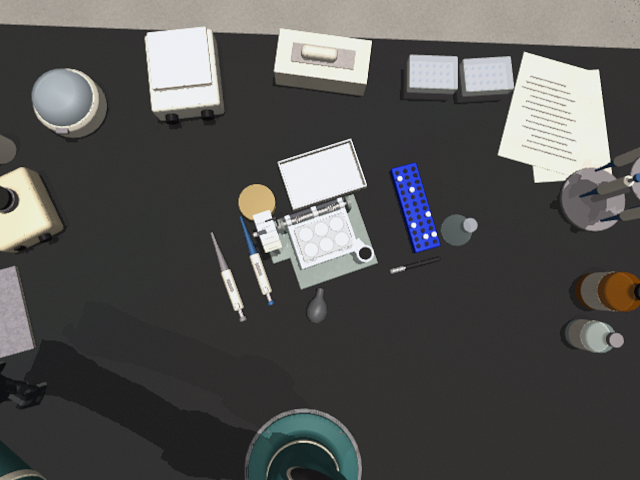

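```bash
cat > h.py <<'E'
import numpy as np, cv2
from scipy.spatial.transform import Rotation as R
def cam(f):
    F=240/np.tan(np.radians(f['vfov'])/2); return F,R.from_rotvec(f['attitude']).as_matrix(),np.array(f['xyz'])
def proj(f,P):
    F,M,t=cam(f); c=(np.atleast_2d(P)-t)@M
    return np.c_[F*c[:,0]/c[:,2]+f['cx'],F*c[:,1]/c[:,2]+f['cy']]
def onz(f,u,v,z):
    F,M,t=cam(f); d=M@np.array([(u-f['cx'])/F,(v-f['cy'])/F,1]); return t+d*(z-t[2])/d[2]
def crop(f,name,x0,y0,w,h,k):
    cv2.imwrite('pics/'+name+'.png',cv2.resize(f['color'][y0:y0+h,x0:x0+w,::-1],None,fx=k,fy=k,interpolation=cv2.INTER_CUBIC))
E
python3 - <<'E'
from plant import *
from h import *
import pickle
S=grab_frame('scene');T=grab_frame('top')
pickle.dump((S,T),open('f0.pkl','wb'))
crop(S,'b_s',240,180,160,120,5);crop(S,'b_p',335,180,66,50,12);crop(T,'b_t',240,180,150,112,5);crop(T,'b_p2',240,195,60,60,10)
E
```

```text
(no output)
```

View pics/b_s.png

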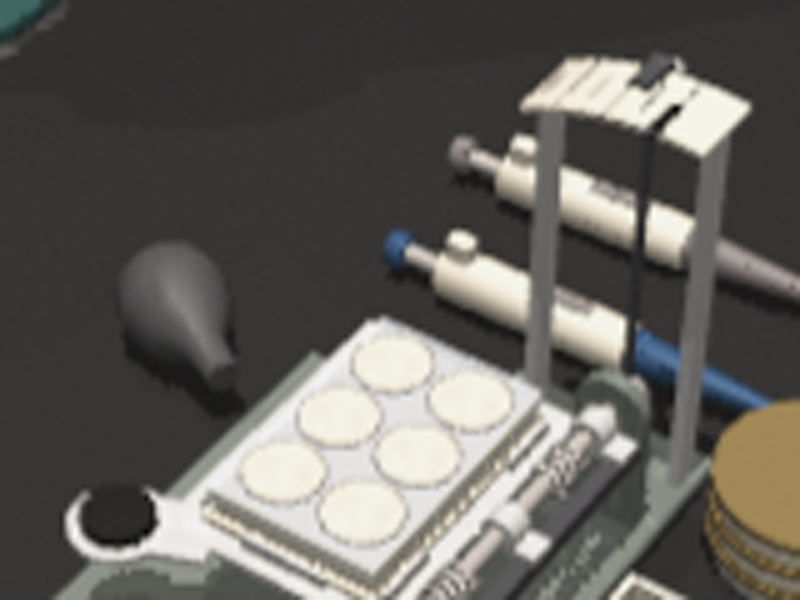

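View pics/b_p.png

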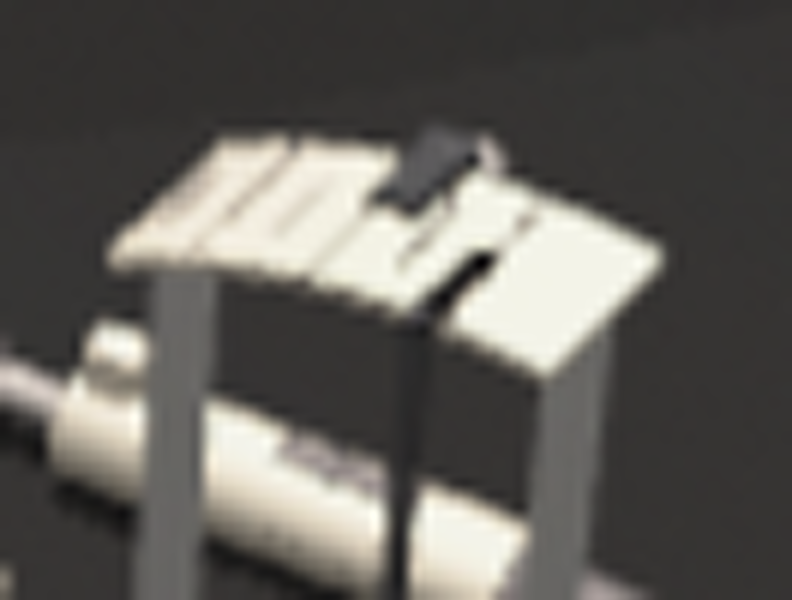

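View pics/b_t.png

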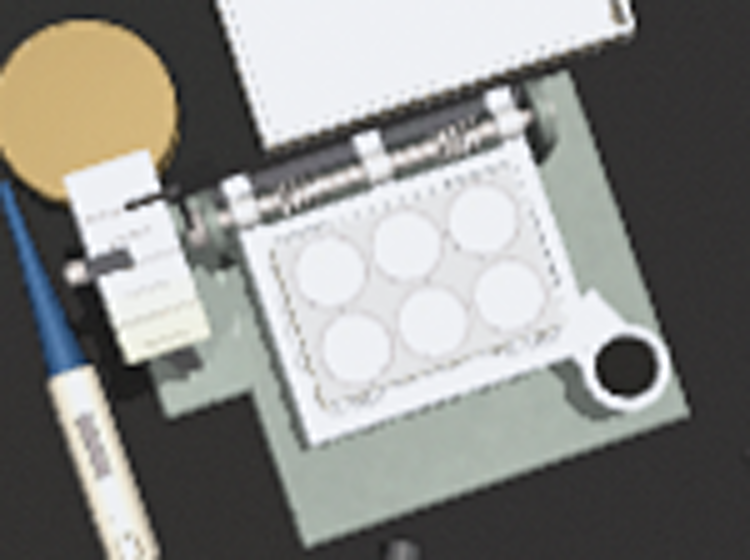

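View pics/b_p2.png

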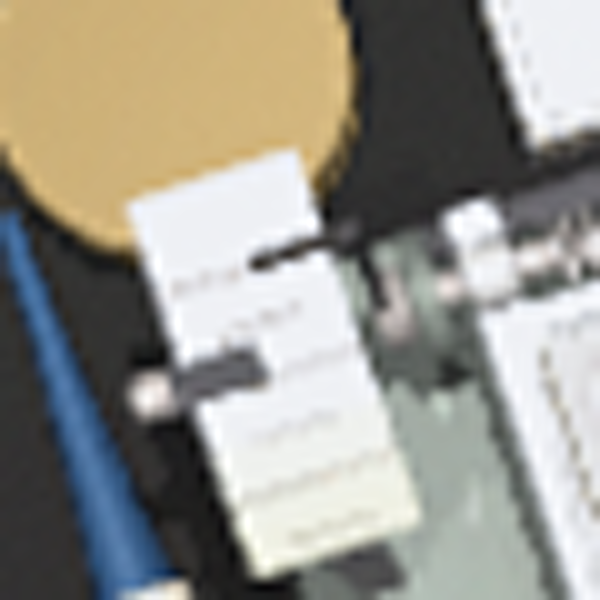

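```bash
cat > fit.py <<'E'
import pickle; from h import *
from scipy.optimize import least_squares
S,T=pickle.load(open('f0.pkl','rb'))
def W(p,P): 
    c,s=np.cos(p[2]),np.sin(p[2]); P=np.atleast_2d(P); return np.c_[p[0]+c*P[:,0]-s*P[:,1],p[1]+s*P[:,0]+c*P[:,1],P[:,2]]
def arm(a,r,y): return [60-r*np.sin(a),y,75+r*np.cos(a)]
bt=lambda x,y:(240+x/5-.4,180+y/5-.4); bs=lambda x,y:(240+x/5-.4,180+y/5-.4)
b2=lambda x,y:(240+x/10-.45,195+y/10-.45); bp=lambda x,y:(335+x/12-.46,180+y/12-.46)
pad=[-72,-84,79]
obs=[(T,bt(625,365),pad),(S,bs(118,515),pad),(T,b2(252,265),arm(0,140,117)),(S,bp(490,257),arm(0,140,117)),
 (T,bt(690,412),[-95,-105,14]),]
mk=[(T,b2(264,367)),(S,bp(395,200))]
def res(p,split=False):
    o=[]
    for f,uv,P in obs: o.append(proj(f,W(p,P))[0]-uv-(p[4:6] if f is S else p[6:8]))
    for f,uv in mk: o.append(proj(f,W(p,arm(p[3],140,121)))[0]-uv-(p[4:6] if f is S else p[6:8]))
    return np.r_[np.ravel(o),p[4:]/1.5]
if __name__=='__main__':
    r=least_squares(res,[580,-31,.35,.2,0,0,0,0],x_scale=[10,10,.1,.1,1,1,1,1]); print(r.x.round(3)); print(r.fun.round(2))
    print('pad',W(r.x,pad), 'tip',W(r.x,arm(0,140,117)))
    cov=np.linalg.inv(r.jac.T@r.jac)*.25; print(np.sqrt(np.diag(cov)).round(3))
    np.save('fit.npy',r.x)
E
python3 fit.py
```

```text
[ 5.76322e+02 -3.28880e+01  3.63000e-01  1.43000e-01 -6.40000e-01
  3.51000e-01 -1.50200e+00 -7.36000e-01]
[ 1.57  0.45 -0.1  -0.69  0.69  0.8  -0.18  0.   -3.68 -1.53  0.76 -0.05
 -0.    0.85 -0.43  0.23 -1.   -0.49]
pad [[ 538.83576188 -136.97801776   79.        ]] tip [[590.87397146  97.79213525 215.        ]]
[1.393 1.285 0.004 0.007 0.587 0.482 0.554 0.576]
```

```bash
sed -i '/bt(690,412)/d; s/^ (T.*$//' fit.py; sed -i 's/arm(0,140,117)),$/arm(0,140,117))]/' fit.py; python3 fit.py; python3 - <<'E'
from plant import *
from h import *
for k in range(2):
  S=grab_frame('scene');T=grab_frame('top')
  for f in (S,T):
    print([[ (np.round(r['at'],1),r['score']) for r in landmark_of(t,f)[:1]] for t in('pad_top','marker_mid','pointer_tip')])
    for t in ('marker','pointer_tip'):
      print(t,[(np.round(r['at'],1),r['score']) for r in find_in(t,f)[:2]],[ (np.argwhere(r['pixels']).mean(0).round(1),r['pixels'].sum()) for r in masks_of(t,f)[:1]])
E
```

```text
[ 5.77088e+02 -3.27610e+01  3.64000e-01  1.52000e-01 -5.80000e-01
  4.58000e-01 -4.16000e-01 -4.00000e-01]
[ 0.46 -0.26  0.1  -0.55 -0.46  0.2   0.    0.02 -0.19 -0.11 -0.37  0.73
 -0.39  0.31 -0.28 -0.27]
pad [[ 539.74589758 -136.90257859   79.        ]] tip [[591.45955124  97.93927889 215.        ]]
[1.406 1.285 0.005 0.008 0.587 0.483 0.568 0.582]
[[(array([ 536.5, -137.6,   77.3]), 0.61)], [(array([570.8,  95.6, 214.3]), 0.5)], [(array([591.2, 101.1, 210.5]), 0.6)]]
marker [(array([564.1, 104.1, 213.7]), 0.54)] [(array([194.3, 370.2]), np.int64(40))]
pointer_tip [(array([602.6, -68.4,  63.4]), 0.84), (array([583.9, -40.5,  87.6]), 0.18)] [(array([283.5, 307.9]), np.int64(1120))]
[[(array([ 4.028e+02, -2.470e+01,  3.000e-01]), 0.38)], [(array([573.2, -34.6,  69.4]), 0.21)], [(array([ 515.7, -271.4,   -2.8]), 0.66)]]
marker [(array([565.6, 109.9, 211.2]), 0.6)] []
pointer_tip [(array([560.3, -58.6,  69.1]), 0.69)] [(array([237.5, 329.6]), np.int64(1406))]
[[(array([ 537.3, -136. ,   79.6]), 0.84)], [(array([568.3,  95.9, 215.5]), 0.56)], [(array([591.2, 100.3, 209.1]), 0.59)]]
marker [(array([563.9, 105.2, 212.4]), 0.48), (array([ 625.3, -384.3,   45.8]), 0.35)] [(array([281.7, 311.5]), np.int64(1334))]
pointer_tip [(array([598.8, -71.8,  66.9]), 0.9)] [(array([279.1, 312.6]), np.int64(1293))]
[[(array([ 537.4, -137.2,   81.2]), 0.85)], [(array([567.4,  94. , 215.8]), 0.54)], [(array([590.8,  98.9, 214.2]), 0.55)]]
marker [] [(array([232.3, 259.7]), np.int64(53))]
pointer_tip [(array([560.3, -54.6,  68.8]), 0.93)] [(array([238.8, 331. ]), np.int64(1187))]
```

Call:
carry_out(
  series=[10,-20,20,0,0,-0.03,0,26,-60,40,0,0,-0.07,0,42,-100,60,0,0,-0.12,0,58,-140,60,0,0,-0.16,0,74,-180,60,0,0,-0.2,0,90,-220,60,0,0,-0.25,0,106,-260,60,0,0,-0.3,0,122,-300,60,0,0,-0.34,0,138,-340,60,0,0,-0.38,0,154,-380,60,0,0,-0.42,0,170,-420,60,0,0,-0.47,0,186,-460,60,0,0,-0.51,0],
  force=30,
)

```text
time_s: 3.5
tcp_pos: [442.8, 108.3, 291.5]
ee_rot: [1.415, 2.804, 0.001]
force: [1.1, 0.9, 0.2]
gripper_width: 0.0
```

Call:
carry_out(
  series=[16,-40,0,0,0,-0.05,0,32,-80,0,0,0,-0.1,0,48,-120,0,0,0,-0.14,0,64,-160,0,0,0,-0.18,0,80,-200,0,0,0,-0.23,0,90,-230,-10,0,0,-0.274,0,96,-247,-40,0,0,-0.274,0,96,-247,-80,0,0,-0.274,0,96,-247,-120,0,0,-0.274,0,96,-247,-150,0,0,-0.274,0,96,-247,-170,0,0,-0.274,0,96,-247,-180,0,0,-0.274,0],
)

```text
time_s: 4.7
tcp_pos: [537.7, -136.9, 109.6]
ee_rot: [-1.782, -2.585, 0.002]
force: [0.1, 0.6, 0.6]
gripper_width: -0.1
```

```bash
python3 - <<'E'
from plant import *
from h import *
S=grab_frame('scene');T=grab_frame('top')
s=observe(); print(s['time_s'],s['tcp_pos'],s['ee_rot'],s['force'],s['q'])
print(proj(S,s['tcp_pos']),proj(T,s['tcp_pos']))
crop(S,'c_s',220,180,120,120,5);crop(T,'c_t',300,160,120,120,5)
E
```

```text
4.8 [ 538.06964159 -137.00622976  110.57501045] [-1.78204954e+00 -2.58577483e+00  1.35860895e-03] [ 0.67117964 -0.48698932 -0.00297092] [-0.22744911  0.49380029  0.53539498  1.90429239 -0.33227847  0.83326907
  0.84621875]
[[261.29747052 270.87124642]] [[366.22543913 251.77055144]]
```

View pics/c_s.png

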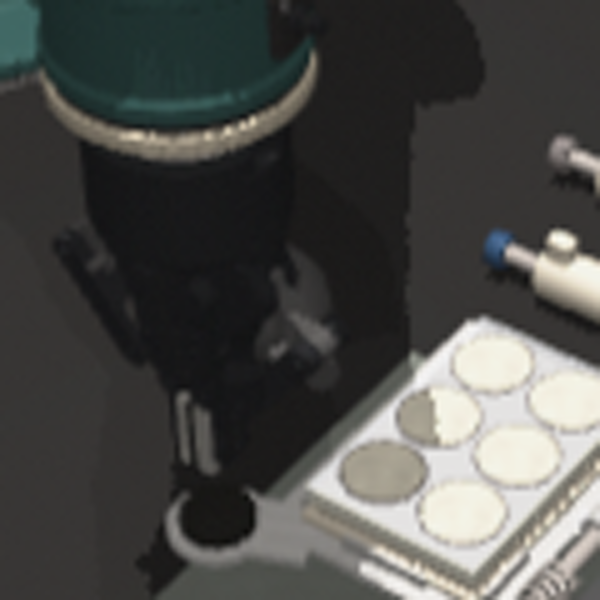

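View pics/c_t.png

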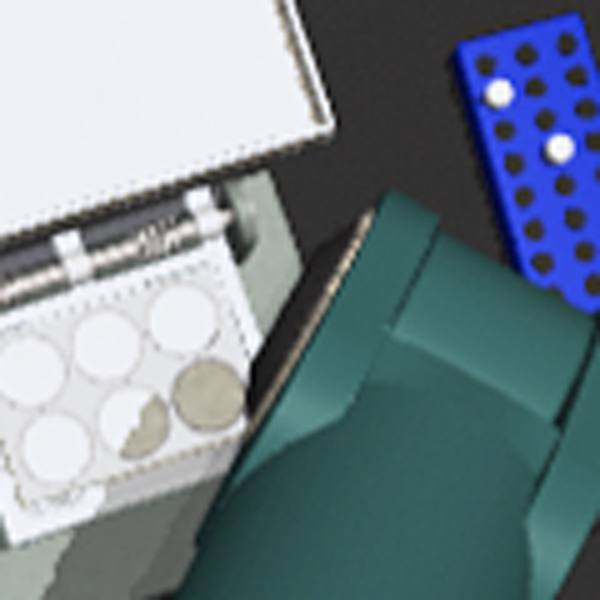

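Call:
carry_out(
  series=[0,0,-8,0,0,0,0,0,0,-16,0,0,0,0,0,0,-22,0,0,0,0,0,0,-25,0,0,0,0,0,0,-27,0,0,0,0,0,0,-28,0,0,0,0,0,0,-29,0,0,0,0,0,0,-29.5,0,0,0,0,0,0,-30,0,0,0,0,0,0,-30.5,0,0,0,0,0,0,-31,0,0,0,0,0,0,-31,0,0,0,0],
)

```text
time_s: 6.0
tcp_pos: [538.4, -137.1, 80.2]
ee_rot: [-1.783, -2.587, 0.0]
force: [-0.4, 0.0, -1.1]
gripper_width: -0.0
```

```bash
python3 - <<'E'
from plant import *
s=observe(); print(s['time_s'],s['tcp_pos'],s['force'])
E
```

```text
6.0 [ 538.39384979 -137.05561091   80.2049274 ] [-0.40704531  0.02223658 -1.08725624]
```

Call:
carry_out(
  series=[0,0,-0.6,0,0,0,0,0,0,-1.2,0,0,0,0,0,0,-2.0,0.002,-0.006,0,0,0,0,-2.8,0.004,-0.011,0,0,0,0,-3.6,0.006,-0.017,0,0,0,0,-4.4,0.009,-0.022,0,0,0,0,-5.2,0.011,-0.028,0,0,0,0,-6.0,0.013,-0.034,0,0,0,0,-6.7,0.015,-0.039,0,0,0,0,-7.5,0.017,-0.045,0,0,0,0,-8.3,0.019,-0.05,0,0,0,0,-9.1,0.021,-0.056,0,0],
)

```text
time_s: 7.2
tcp_pos: [538.5, -137.0, 71.1]
ee_rot: [1.762, 2.558, 0.077]
force: [0.2, 0.6, 3.9]
gripper_width: -0.2
```

```bash
cat > look.py <<'E'
import sys
from plant import *
from h import *
n=sys.argv[1]
S=grab_frame('scene');T=grab_frame('top')
s=observe(); print(s['time_s'],s['tcp_pos'],s['force'])
a=cv2.resize(S['color'][180:215,335:405],None,fx=11,fy=11,interpolation=cv2.INTER_CUBIC)
b=cv2.resize(T['color'][205:255,240:310],None,fx=4,fy=4,interpolation=cv2.INTER_CUBIC)
crop(S,n+'s',343,184,48,36,16);crop(T,n+'t',244,205,48,48,12)
import pickle;pickle.dump((S,T),open(n+'.pkl','wb'))
E
python3 look.py d_
```

```text
7.3 [ 538.44237969 -137.06517486   71.12786558] [0.43775652 0.31092995 3.33103627]
```

View pics/d_s.png

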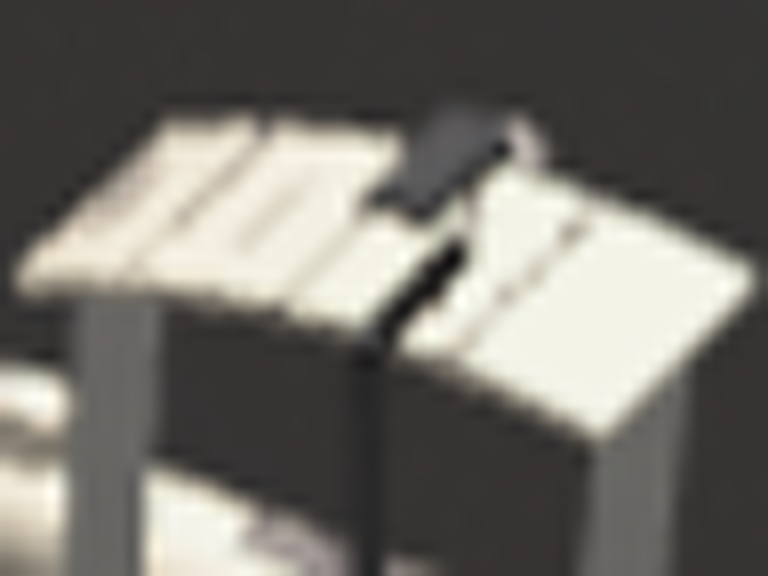

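View pics/d_t.png

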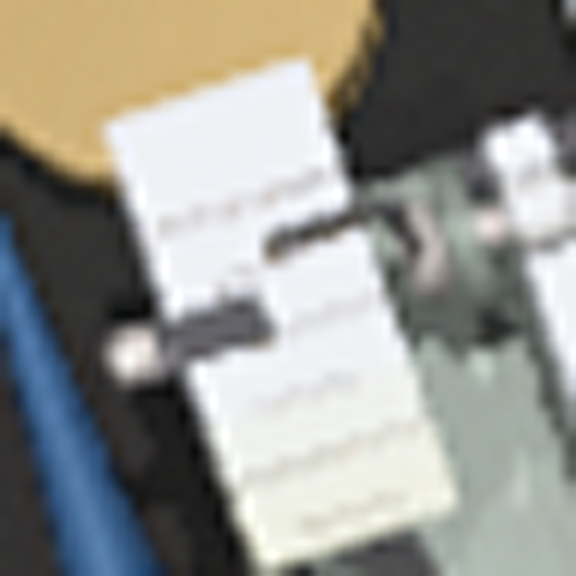

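Call:
carry_out(
  series=[0,0,-0.7,0.002,-0.005,0,0,0,0,-1.5,0.004,-0.01,0,0,0.1,0,-2.2,0.006,-0.016,0,0,0.1,0,-2.9,0.008,-0.021,0,0,0.2,0.1,-3.6,0.01,-0.026,0,0,0.2,0.1,-4.4,0.012,-0.031,0,0,0.3,0.1,-5.1,0.014,-0.036,0,0,0.3,0.1,-5.8,0.016,-0.041,0,0,0.4,0.2,-6.5,0.017,-0.046,0,0,0.5,0.2,-7.3,0.019,-0.051,0,0,0.5,0.2,-8.0,0.021,-0.056,0,0,0.5,0.2,-8.6,0.023,-0.061,0,0],
)

```text
time_s: 8.5
tcp_pos: [539.0, -136.9, 62.5]
ee_rot: [1.74, 2.524, 0.158]
force: [-0.3, 0.1, 5.5]
gripper_width: -0.1
```

```bash
python3 look.py e_
```

```text
8.6 [ 539.00085769 -136.86741922   62.57911924] [-0.2643291   0.34603262  5.58093893]
```

View pics/e_s.png

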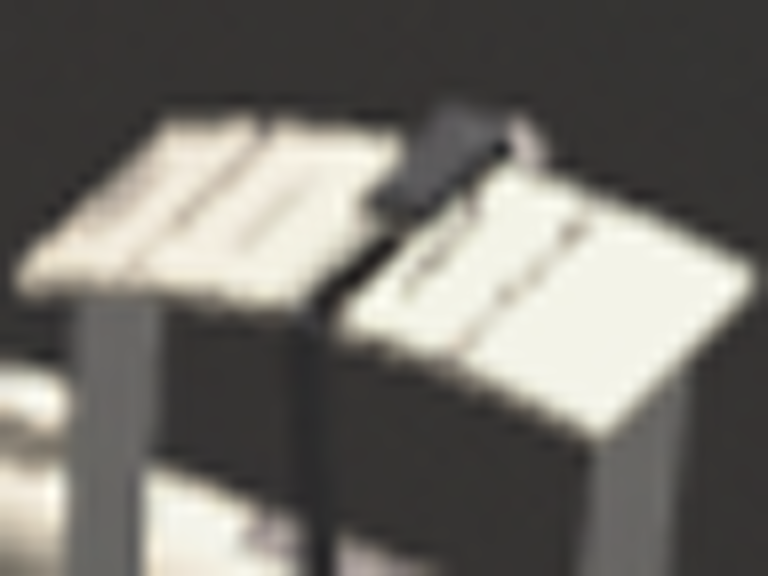

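View pics/e_t.png

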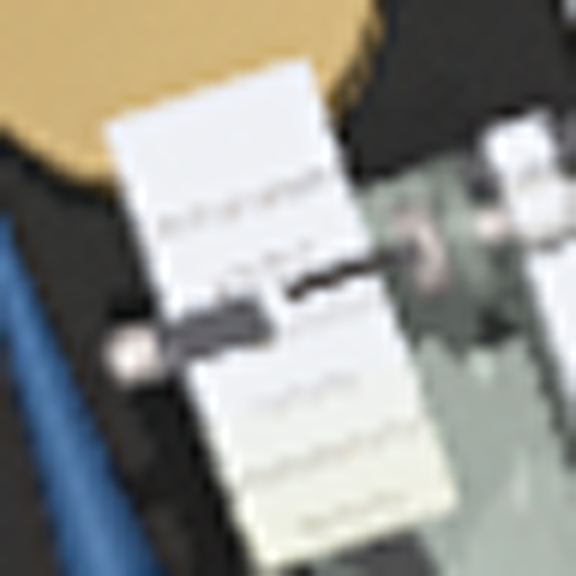

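Call:
carry_out(
  series=[0,0,-0.5,0.001,-0.004,0,0,0.1,0,-1.0,0.003,-0.007,0,0,0.1,0,-1.5,0.004,-0.011,0,0,0.2,0.1,-2.0,0.005,-0.014,0,0,0.2,0.1,-2.4,0.006,-0.017,0,0,0.2,0.1,-2.4,0.006,-0.017,0,0],
)

```text
time_s: 9.2
tcp_pos: [539.2, -136.8, 60.2]
ee_rot: [1.733, 2.515, 0.18]
force: [-0.8, 0.2, 5.5]
gripper_width: 0.0
```

```bash
python3 look.py f_
```

```text
9.3 [ 539.20422655 -136.80944146   60.22813982] [-0.68421481  0.34021637  5.85255663]
```

View pics/f_s.png

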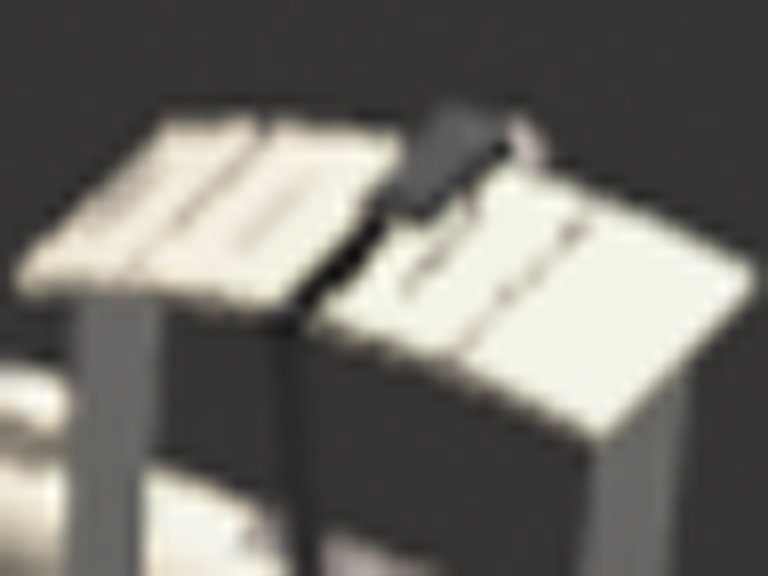

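View pics/f_t.png

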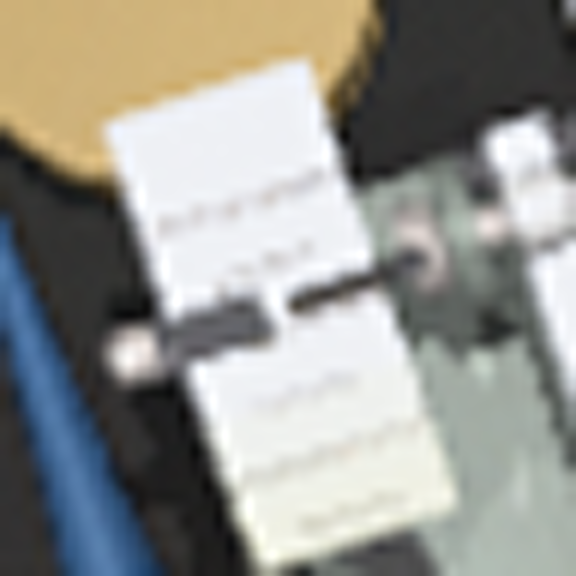

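Call:
carry_out(
  series=[0,0,0,0,0,0,0,0,0,0,0,0,0,0,0,0,0,0,0,0,0,0,0,0,0,0,0,0,0,0,0,0,0,0,0,0,0,0,0,0,0,0,0,0,0,0,0,0,0,0,0,0,0,0,0,0,0,0,0,0,0,0,0,0,0,0,0,0,0,0,0,0,0,0,0,0,0,0,0,0,0,0,0,0],
)

```text
time_s: 10.5
tcp_pos: [539.2, -136.8, 60.2]
ee_rot: [1.733, 2.515, 0.179]
force: [-0.1, -0.0, 5.2]
gripper_width: -0.1
```

Call:
carry_out(
  series=[0,0,0,0,0,0,0,0,0,0,0,0,0,0,0,0,0,0,0,0,0,0,0,0,0,0,0,0,0,0,0,0,0,0,0,0,0,0,0,0,0,0,0,0,0,0,0,0,0,0,0,0,0,0,0,0,0,0,0,0,0,0,0,0,0,0,0,0,0,0,0,0,0,0,0,0,0,0,0,0,0,0,0,0],
)

```text
time_s: 11.7
tcp_pos: [539.2, -136.8, 60.2]
ee_rot: [1.733, 2.515, 0.179]
force: [-0.5, -0.2, 4.9]
gripper_width: 0.4
```

```bash
python3 look.py g_; python3 - <<'E'
import pickle,numpy as np
a=pickle.load(open('f_.pkl','rb'));b=pickle.load(open('g_.pkl','rb'))
print(np.abs(a[0]['color'][180:230,335:400].astype(int)-b[0]['color'][180:230,335:400]).max(),np.abs(a[1]['color'][205:255,240:300].astype(int)-b[1]['color'][205:255,240:300]).max())
E
```

```text
11.8 [ 539.22595599 -136.80457865   60.23247567] [-0.43832635  0.2354195   5.49099242]
25 6
```

Call:
carry_out(
  series=[0,0,0,0,0,0,0,0,0,0,0,0,0,0,0,0,0,0,0,0,0,0,0,0,0,0,0,0],
)

```text
time_s: 12.2
tcp_pos: [539.2, -136.8, 60.2]
ee_rot: [1.733, 2.515, 0.179]
force: [0.0, -0.6, 6.1]
gripper_width: 0.3
```

Call:
carry_out(
  series=[0,0,0.4,-0.001,0.003,0,0,0,0,1.0,-0.003,0.007,0,0,-0.1,0,1.7,-0.005,0.012,0,0,-0.2,-0.1,2.4,-0.006,0.017,0,0,-0.2,-0.1,3.1,-0.008,0.022,0,0,-0.3,-0.1,3.8,-0.01,0.027,0,0,-0.3,-0.1,4.5,-0.012,0.032,0,0,-0.4,-0.2,5.2,-0.014,0.037,0,0,-0.4,-0.2,5.9,-0.016,0.042,0,0,-0.5,-0.2,6.6,-0.018,0.047,0,0,-0.5,-0.2,7.3,-0.02,0.052,0,0,-0.5,-0.2,8.0,-0.022,0.057,0,0],
)

```text
time_s: 13.4
tcp_pos: [538.6, -137.0, 68.2]
ee_rot: [1.755, 2.547, 0.102]
force: [-0.7, -0.7, 4.9]
gripper_width: 0.3
```

Call:
carry_out(
  series=[0,0,0.7,-0.002,0.005,0,0,0,0,1.4,-0.004,0.01,0,0,-0.1,0,2.1,-0.006,0.015,0,0,-0.1,-0.1,2.8,-0.008,0.02,0,0,-0.2,-0.1,3.5,-0.01,0.025,0,0,-0.2,-0.1,4.2,-0.011,0.03,0,0,-0.2,-0.1,4.9,-0.013,0.035,0,0,-0.3,-0.1,5.6,-0.015,0.04,0,0,-0.3,-0.1,6.3,-0.017,0.045,0,0,-0.3,-0.1,7.0,-0.019,0.05,0,0,-0.3,-0.1,7.7,-0.021,0.055,0,0,-0.3,-0.1,8.4,-0.023,0.06,0,0],
)

```text
time_s: 14.6
tcp_pos: [538.4, -137.1, 76.6]
ee_rot: [1.776, 2.578, 0.021]
force: [0.8, -0.1, 3.3]
gripper_width: -0.1
```

Call:
carry_out(
  series=[0,0,0.5,-0.001,0.003,0,0,0,0,1.0,-0.002,0.007,0,0,0,0,1.5,-0.004,0.01,0,0,0,0,1.9,-0.005,0.013,0,0,0,0,2.3,-0.006,0.016,0,0,0,0,2.7,-0.006,0.018,0,0,0,0,3.1,-0.006,0.018,0,0,0,0,3.5,-0.006,0.018,0,0,0,0,4.0,-0.006,0.018,0,0,0,0,4.5,-0.006,0.018,0,0,0,0,5.0,-0.006,0.018,0,0,0,0,5.5,-0.006,0.018,0,0],
)

```text
time_s: 15.8
tcp_pos: [538.3, -137.0, 82.1]
ee_rot: [-1.782, -2.587, 0.002]
force: [0.0, -0.4, 0.2]
gripper_width: 0.1
```

```bash
python3 look.py i_
```

```text
15.9 [ 538.3656722  -137.08965605   82.1458279 ] [ 0.95895667 -0.27989004  0.44174504]
```

View pics/i_t.png

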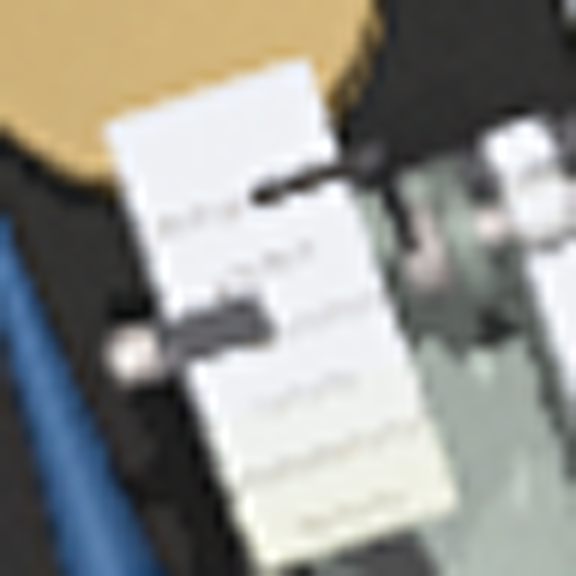

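The pointer is back at the zero line (tip at about (254,197) in the crop, as it was at the start) and the marker has not moved. Next I take the hand away.

Call:
carry_out(
  series=[0,0,10,0,0,0,0,0,0,30,0,0,0,0,0,0,65,0,0,0,0,0,0,110,0,0,0,0,0,0,155,0,0,0,0,0,0,195,0,0,0,0,-20,0,215,0,0,0,0,-50,5,220,0,0,0,0,-80,10,220,0,0,0,0,-100,10,220,0,0,0,0,-100,10,220,0,0,0,0,-100,10,220,0,0,0,0],
)

```text
time_s: 17.1
tcp_pos: [438.4, -127.1, 302.8]
ee_rot: [1.782, 2.586, -0.0]
force: [-0.6, -1.0, 0.5]
gripper_width: -0.0
```

```bash
python3 - <<'E'
from plant import *
from h import *
S=grab_frame('scene');s=observe();print(s['time_s'],s['tcp_pos'],s['force'],np.abs(s['joint_velocities']).max())
cv2.imwrite('pics/z.png',S['color'][:,:,::-1])
E
```

```text
17.15 [ 438.73567573 -127.05804171  302.57509251] [-0.09296941 -0.44265988 -1.15622075] 0.020697570769352688
```

View pics/z.png

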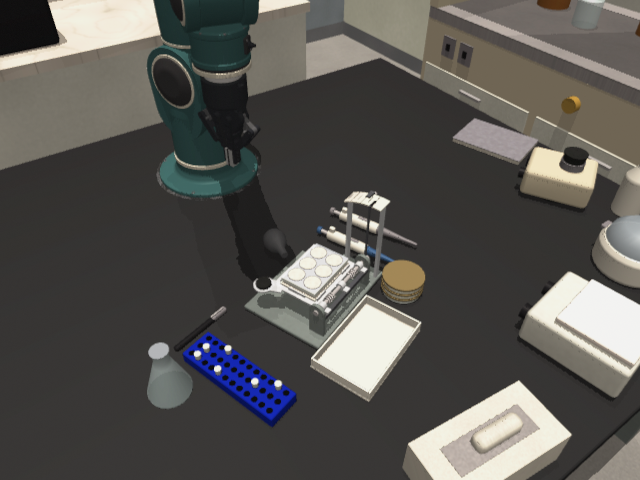

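The picture shows the hand clear of the stand at (235,140). The carrier is level, the plate is at (317,268), and everything else is where it was.

```bash
python3 -c "
from plant import *
print(hand_in())"
```

```text
the job is handed in; nothing more can be done
None
```

The plate was tipped to the marker, held there, eased back to rest and handed in. The hand-in reports no verdict, so success rests on my own checks.

- **Press:** I pressed the pad with the closed fingertips at about 7 mm/s, turning the tool with the pad, to about 0.146 rad.
- **Alignment:** I put the marker at about 0.15 rad. Both cameras showed the pointer ending within the width of the bar. The top view put it about 1.5 mm short of the bar's middle and the scene view put it on the middle. It never went past the marker.
- **Hold:** I held it there for about 3 s at about 5.5 N on the wrist. The top picture did not change between the start of the hold and about 2.5 s later. The scene crop changed a little, by at most 25 grey levels at any pixel, and I did not look into why.
- **Return:** I eased it back at about 7 mm/s and stayed in contact until close to rest. The wrist read 3.3 N about 2.5 mm below rest and about zero once clear. The pointer came back to the zero line.
- **Last look:** The hand was well clear, and the plate, marker and other things were in their places. The robot's clock read about 17 s of the 42 s allowed.

The image networks sometimes reported wrong places for the pointer, the marker and the stand. I held their results against the pictures and used my own fit from the pictures instead.

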